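# Unpile the control gear onto its base plates

## Task

Get the bench ready for the wiring class: take the pile of control gear apart and stand each device upright in the middle of the brown wooden base plate cut to its shape, squared up with the plate: the signal lamp on the round plate, the contactor on the broad one, the narrow timer relay on the narrow one and the long power supply on the long one. Set them down without dropping or knocking anything over, and leave the multimeter and the float switch where they are.

Things in the scene. Friction and masses are not known exactly. Their poses are not given: they have to be found in the camera images.
- lamp_center (a point): Signal lamp: upright round white cylinder, 38 mm in diameter, with a clear dome on top; 46 mm high in all, the straight side 32 mm high, 80 g. It stands on the middle of the contactor, at the top of the pile. This point is its centre, 23 mm above its underside; z up; its yaw does not matter.
- contactor_center (a point): Contactor: black plastic block with steps and brass screws at both ends, 62 mm long (x) by 48 mm wide (y) by 50 mm high, top 44 mm long, steps 36 mm high; 250 g. It stands on one end of the power supply, lengthwise along it (within some 6 degrees). This point is its centre, 25 mm above its underside; x along its length, z up; either way round is the same.
- timer_center (a point): Timer relay: narrow grey plastic block, 72 mm long (x) by 28 mm wide (y) by 50 mm high, with a small black dial (18 mm in diameter, 6 mm high, 10 mm off the middle along x) on top; 120 g. It stands on the other end of the power supply, lengthwise along it (within some 6 degrees), with a gap of some 25 mm to the contactor. This point is 25 mm above its underside, in the middle of the block; x along its length, z up; either way round is the same.
- psu_center (a point): Power supply: long bare-metal case, 190 mm long (x) by 56 mm wide (y) by 46 mm high, about 500 g, standing on the table; it is the bottom of the pile and carries the contactor and the timer relay. This point is its centre, 23 mm above its underside; x along its length, z up; either way round is the same.
- plate_round_top (a point): Round brown wooden base plate, 58 mm in diameter, 8 mm thick, fixed to the table: the signal lamp's place. This point is the middle of its top face.
- plate_medium_top (a point): Broad rectangular brown wooden base plate, 82 mm (x) by 68 mm (y), 8 mm thick, fixed to the table: the contactor's place. This point is the middle of its top face; x along its length.
- plate_narrow_top (a point): Narrow rectangular brown wooden base plate, 92 mm (x) by 48 mm (y), 8 mm thick, fixed to the table: the timer relay's place. This point is the middle of its top face; x along its length.
- plate_long_top (a point): Long brown wooden base plate, 210 mm (x) by 76 mm (y), 8 mm thick, fixed to the table: the power supply's place. This point is the middle of its top face; x along its length.
- meter_center (a point): Multimeter lying on the table beyond the plates, a yellow case 150 x 72 x 34 mm with a 4 mm dial: to be left alone. This point is its centre, 17 mm above the table.
- float_center (a point): Float switch lying on the table beyond the plates, a purple disc-shaped body 92 mm in diameter and 40 mm high: to be left alone. This point is its centre, 20 mm above the table.

How it is judged:
By the outcome, as a careful person would: the job done as asked, in the order asked, and still so for the second after the job is handed in, with the robot touching nothing.
It also fails if it takes over 141 s, if anything falls off the work surface, if the arm or the gripper's body presses on something with over 40 N, if the wrist force passes 120 N, or if a joint passes its speed limit or range.

## Robot

A 7-joint arm with a two-finger parallel gripper is mounted at the origin on the work surface. World frame = base frame: x ahead of the robot, y to its left, z up, the work surface at z = 0. Lengths are in mm, angles in rad, forces in N, time in s.
With the tool pointing down it reaches from about 375 to 925 mm from the base axis. Payload 3.1 kg.
Tool frame: the origin (TCP) lies at the very end of the fingers, on their centre line; the grasp point (between the pads) lies 19 mm behind it; z points along the fingers, y is the line along which they close (so a half turn about z gives the same grasp; the last joint's range is limited). The gripper opens to 85 mm and grips with 20 to 120 N. Pads are 22 mm wide; open, the fingers measure 114 mm over their backs; the gripper's body (76 mm by 85 mm) begins 54 mm behind the grasp point. The pads swing forward as they close: fully open they stand 13 mm farther back than shut.
Start: joints at [1.02, 0.383, 0.044, 1.598, -0.018, 1.161, -0.05], TCP at [284.384, -584.49, 231.269] pointing down, gripper open.
Joint ranges: [-2.61, 2.61], [-0.41, 2.15], [-1.48, 1.57], [0, 2.5], [-1.57, 4.71], [0.05, 1.97], [-2.85, 2.85]. Speed limits (rad/s): [2.79, 2.79, 3.14, 3.14, 3.14, 3.14, 3.14].

## Interface

Orientations are given as [roll, pitch, yaw] about the fixed x, y, z axes, in that order (R = Rz(yaw) Ry(pitch) Rx(roll)).
In Python, from rig import monitor, eyes, ticket gives the robot as it stands.
- The arm moves only by the tool servo_tool, never from a script. Its argument "commands" is a list of rows, each an object with "offset": the shift along the tool's x, y, z in m, a list of three; "dr": the turn, a rotation vector about the tool's x, y, z in degrees, a list of three; "gripper": the gripper's target within -1 to 1 (fully open at 1, half-way at 0, shut at -1). A call has 1 to 8 rows; each row is the pose to reach, as a shift and turn from the pose commanded when the call began, along the tool's axes at that moment; what a row does not reach only later rows make up. A row lasts 1/8 s, in which the tool goes at most 62.5 mm and 10.7 degrees, less where a joint would pass 70% of its speed; a pose out of reach is approached as far as the arm can. A call with a gripper value outside its range is refused whole. The fingers move at their own pace and stop on an object; the grip force is fixed at half the most. Time passes only in rows, so rows that repeat a pose let the fingers close. It gives the time, the measured TCP pose, the force, the opening and the grip force at its end, in the units of the state.
- monitor.sense(): the state, without advancing time (a new reading comes with each control period).
- eyes.capture(name): name is "side" or "top"; returns the picture (420x560x3 uint8, red, green, blue); there is no depth.
- eyes.calibration(name): a dict with "camera_matrix" (3x3 intrinsics, pixels), "world_from_camera" (4x4, takes a point from camera to world coordinates). Camera axes: x right, y down, z forward; pixel columns grow to the right and rows downward; lengths in mm; the calibration is good to about 2 mm. A picture is of the moment at which its call begins. calibration takes no time and is no camera call.
- ticket.finish_job(): hands the job in; it is judged then, once.
The state is a dict: "time_s": time; "joint_positions": joint angles; "joint_velocities": joint speeds; "tau": joint torques, N m; "ee_pos": TCP position; "tcp_rot": TCP orientation; "wrist_force": force on the tool from outside, world axes, zero at the start; "ft_torque": the same for the moment, N m; "grip_width": opening from 0.0 (shut) to 1.0 (fully open); "grip_force": force on a finger pad.
Only numpy, scipy, OpenCV 4.12 (cv2) and the standard library are available. Lean on these libraries where they do the work, as an engineer would, in place of code of your own. Each camera call takes 0.05 s, during which the arm holds its last target. There are 200 camera calls.

## Working session

There is one attempt and no reset: what is moved stays moved. The work goes in short steps, Python scripts to look and compute and a tool call to move; the robot and the scene stay as the last step left them, time stands still between calls to the robot, and variables do not carry over. Pictures are saved under pics/ and viewed, at most 14 in all, crops included, and the job is handed in when it is done.

Besides the shell and the picture viewer there is one more tool, called after "Call:" as name(argument=value, ...), one argument or row to a line, values as JSON. servo_tool: Moves the arm, as the interface text tells. Its arguments: {"type":"object","properties":{"commands":{"type":"array"}},"required":["commands"]}

```bash
mkdir -p pics
python3 - <<'E'
from rig import monitor, eyes, ticket
import cv2
print(monitor.sense())
for n in ("side","top"):
    im=eyes.capture(n); cv2.imwrite(f"pics/{n}0.png",im[:,:,::-1])
    c=eyes.calibration(n); print(n,c)
E
```

```text
{'time_s': 0.0, 'joint_positions': array([ 1.02022918,  0.38382536,  0.04385277,  1.59959381, -0.01788781,
        1.16121168, -0.04989545]), 'joint_velocities': array([-2.15066704e-03, -8.03189915e-05,  8.53064188e-05, -9.02238074e-05,
       -4.05916438e-04, -9.38624271e-04, -3.85153254e-04]), 'tau': array([-6.73066716e-04, -4.33460248e+01,  1.02439441e+00, -2.49511671e+01,
        1.05514505e-02,  1.13077802e-02, -5.62264987e-06]), 'ee_pos': array([ 283.90852592, -583.65701261,  229.88451354]), 'tcp_rot': array([-3.13895192e+00,  1.59740921e-04,  4.52838760e-01]), 'wrist_force': array([-0.09637402, -1.00069798, -0.07077845]), 'ft_torque': array([ 0.01299877,  0.03469859, -0.01906407]), 'grip_force': 0.0, 'grip_width': 1.0039541968219274}
side {'camera_matrix': array([[379.82038889,   0.        , 275.88287991],
       [  0.        , 379.82038889, 216.87008638],
       [  0.        ,   0.        ,   1.        ]]), 'world_from_camera': array([[-6.88536360e-01, -4.89493482e-01,  5.35082995e-01,
         1.71509495e+02],
       [-7.24873950e-01,  4.42350550e-01, -5.28094449e-01,
         4.25971314e+02],
       [ 2.18045337e-02, -7.51479954e-01, -6.59395512e-01,
         6.36236262e+02],
       [ 0.00000000e+00,  0.00000000e+00,  0.00000000e+00,
         1.00000000e+00]])}
top {'camera_matrix': array([[458.39695452,   0.        , 281.9752221 ],
       [  0.        , 458.39695452, 216.99877434],
       [  0.        ,   0.        ,   1.        ]]), 'world_from_camera': array([[ 1.29137189e-02, -9.91723219e-01,  1.27743073e-01,
         4.80050748e+02],
       [-9.99915057e-01, -1.25823717e-02,  3.40051138e-03,
        -1.71103681e+01],
       [-1.76505525e-03, -1.27776136e-01, -9.91801464e-01,
         1.11222515e+03],
       [ 0.00000000e+00,  0.00000000e+00,  0.00000000e+00,
         1.00000000e+00]])}
```

View pics/top0.png

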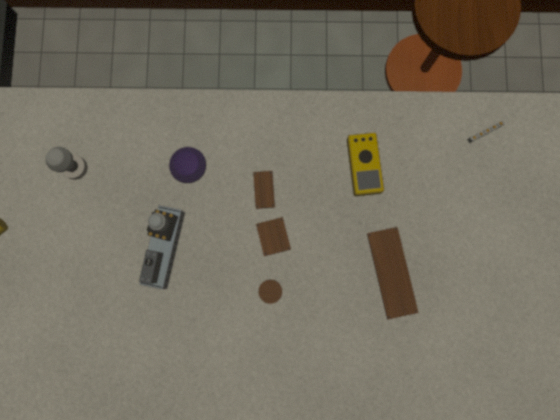

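View pics/side0.png

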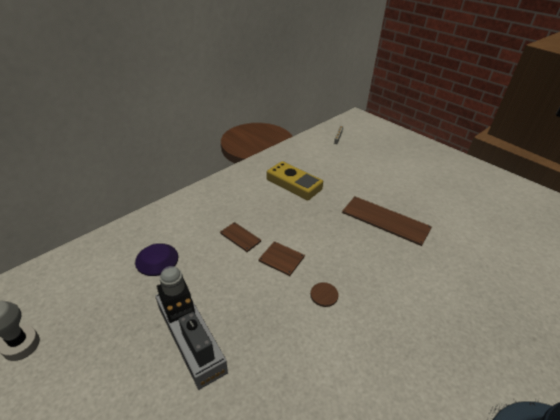

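The top view shows the pile at about (160,245), with the plates at round (270,291), broad (273,237), narrow (264,189) and long (392,272). The float switch is at (188,165) and the meter at (366,163). The side view agrees.

```bash
cat > h.py <<'E'
import numpy as np, cv2
from rig import monitor, eyes, ticket
CAL={n:eyes.calibration(n) for n in("side","top")}
def ray(n,uv,z):
    c=CAL[n];T=c["world_from_camera"];uv=np.atleast_2d(uv).astype(float)
    d=np.c_[uv,np.ones(len(uv))]@np.linalg.inv(c["camera_matrix"]).T@T[:3,:3].T
    o=T[:3,3];return o+d*((z-o[2])/d[:,2])[:,None]
def proj(n,P):
    c=CAL[n];T=c["world_from_camera"];p=(np.atleast_2d(P)-T[:3,3])@T[:3,:3]@c["camera_matrix"].T
    return p[:,:2]/p[:,2:]
E
python3 - <<'E'
from h import *
for n in("top","side"):
    im=cv2.imread(f"pics/{n}0.png");b,g,r=[im[:,:,i].astype(int) for i in range(3)]
    m=((r-b>22)&(r<150)&(r-g>12)).astype(np.uint8)
    k,l,s,c=cv2.connectedComponentsWithStats(m)
    for i in range(1,k):
        if 100<s[i,4]<6000 and (n=="side" or 120<s[i,0]<450) and s[i,1]>100:
            cs=cv2.findContours((l==i).astype(np.uint8),0,1)[0][0][:,0]
            w=ray(n,cs,8)[:,:2].astype(np.float32)
            (x,y),(a,bb),t=cv2.minAreaRect(w)
            if a<bb:t+=90
            print(n,c[i].round(),s[i,4],"ctr",round(x,1),round(y,1),"size",round(max(a,bb)),round(min(a,bb)),"yaw",round((t+90)%180-90,1))
im=cv2.imread("pics/top0.png")[185:305,115:215];a=cv2.resize(im,None,fx=5,fy=5,interpolation=2)
im=cv2.imread("pics/side0.png")[260:385,145:235]
b=cv2.resize(im,None,fx=4.8,fy=4.8,interpolation=2)
cv2.imwrite("pics/a.png",np.clip(a*2.0,0,255).astype(np.uint8));cv2.imwrite("pics/b.png",np.clip(b*1.6,0,255).astype(np.uint8))
E
```

```text
top [365. 159.] 1147 ctr 759.1 -216.8 size 152 74 yaw 7.1
top [263. 189.] 684 ctr 690.3 33.1 size 91 47 yaw 5.2
top [273. 236.] 930 ctr 575.6 8.1 size 82 69 yaw 16.1
top [392. 273.] 2768 ctr 493.0 -278.2 size 210 76 yaw 12.8
top [270. 291.] 437 ctr 443.3 12.9 size 54 52 yaw 0.8
side [403. 109.] 150 ctr 807.4 -855.8 size 107 54 yaw 2.0
side [460. 111.] 197 ctr 657.5 -1008.6 size 113 66 yaw 2.4
side [443. 115.] 199 ctr 682.5 -929.6 size 111 61 yaw 0.6
side [427. 119.] 170 ctr 705.3 -856.6 size 106 52 yaw -0.5
side [503. 142.] 1246 ctr 460.4 -892.2 size 395 180 yaw -28.8
side [425. 129.] 450 ctr 681.0 -776.9 size 199 83 yaw -1.6
side [453. 129.] 220 ctr 605.7 -856.8 size 108 59 yaw -0.6
side [252. 138.] 1721 ctr 1028.4 -293.2 size 240 180 yaw -90.0
side [461. 142.] 150 ctr 546.5 -790.2 size 77 50 yaw 2.5
side [292. 176.] 496 ctr 775.8 -238.8 size 156 78 yaw 6.3
side [388. 219.] 1706 ctr 491.9 -279.2 size 210 79 yaw 12.8
side [240. 236.] 571 ctr 689.9 32.1 size 94 49 yaw 4.7
side [281. 257.] 857 ctr 574.7 7.3 size 83 70 yaw 15.1
side [324. 294.] 511 ctr 443.0 13.1 size 57 56 yaw -8.7
```

View pics/a.png

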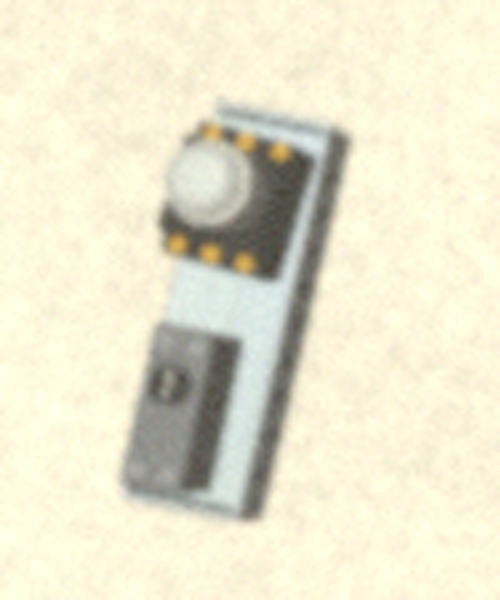

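View pics/b.png

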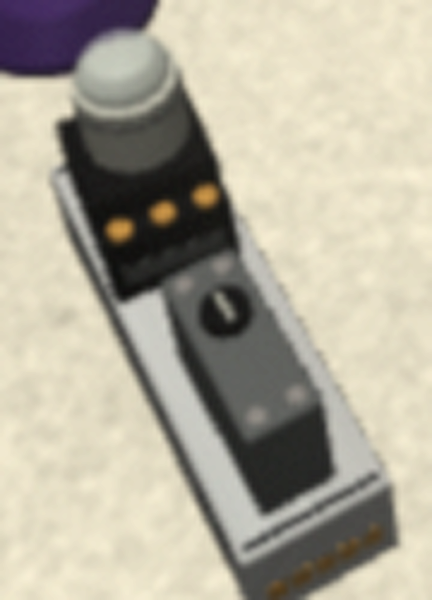

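Crop a (5x) shows:
- **Contactor:** screws at (213,131), (247,142), (281,153) at one end and (178,244), (211,254), (246,263) at the other.
- **Timer:** top corners at (157,325), (213,335), (185,490), (127,480).
- **Lamp:** ring at about (209,182).

In the side crop b the timer top is at (160,283), (228,258), (322,405), (248,445) and the near screws are centred on (164,212).

Run:
```python
from h import *
A=lambda p:(np.array(p)+.5)/5-.5+[115,185]
B=lambda p:(np.array(p)+.5)/4.8-.5+[145,260]
def rect(n,p,z):
    w=ray(n,p,z)[:,:2];(x,y),s,t=cv2.minAreaRect(w.astype(np.float32))
    if s[0]<s[1]:t+=90
    print(n,"mean",w.mean(0).round(1),np.round(s,0),"yaw",round((t+90)%180-90,1))
print("timer");rect("top",A([(157,325),(213,335),(185,490),(127,480)]),96);rect("side",B([(160,283),(228,258),(322,405),(248,445)]),96)
print("psu");rect("top",A([(330,130),(243,517),(125,497),(218,103)]),46)
print("contactor")
s=ray("top",A([(213,131),(247,142),(281,153),(178,244),(211,254),(246,263)]),82)[:,:2];f,n=s[:3].mean(0),s[3:].mean(0)
d=f-n;print(s.mean(0),np.linalg.norm(d),np.degrees(np.arctan2(d[1],d[0])),[np.degrees(np.arctan2(*(v[::-1])))-90 for v in (s[0]-s[2],s[3]-s[5])])
print("near screw mid side",ray("side",B([(164,212)]),82)[:,:2],"top",n)
print("lamp top ring",ray("top",A([(209,182)]),128),"side ring ctr",ray("side",B([(129,88)]),128))
```

```text
timer
top mean [498.2 278.9] [26. 69.] yaw -8.1
side mean [496.2 281.1] [26. 71.] yaw -10.0
psu
top mean [544.5 268.3] [ 55. 187.] yaw -10.5
contactor
[592.9861295  261.09196209] 52.80869777039308 -14.940182893828926 [np.float64(-17.1706421883559), np.float64(-14.77424913206319)]
near screw mid side [[568.28306725 266.00450514]] top [567.47436621 267.89927975]
lamp top ring [[594.64402332 257.8085904  128.        ]] side ring ctr [[588.87811246 259.36992501 128.        ]]
```

```bash
cat > to.py <<'E'
import sys
from h import *
from scipy.spatial.transform import Rotation as R
s=monitor.sense();Rc=R.from_euler("xyz",s["tcp_rot"]);p=s["ee_pos"]
print("t",round(s["time_s"],2),"p",p.round(1),"rpy",np.degrees(s["tcp_rot"]).round(1),"F",s["wrist_force"].round(1),"w",round(s["grip_width"]*85,1),s["grip_force"])
for a in sys.argv[1:]:
    x,y,z,w=map(float,a.split(","))
    Rt=R.from_euler("xyz",[180,0,w],degrees=True)
    print(a,"off m",(Rc.inv().apply(np.array([x,y,z])-p)/1000).round(4),"dr",np.degrees((Rc.inv()*Rt).as_rotvec()).round(1))
E
python3 to.py 592,259.5,200,-15
```

```text
t 0.1 p [ 284.  -583.7  230. ] rpy [-179.9    0.    25.9] F [0.7 0.  0.6] w 85.0 0.0
592,259.5,200,-15 off m [ 0.6459 -0.6234  0.0314] dr [-0.1  0.1 40.9]
```

Call:
servo_tool(
  commands=[
    {"offset":[0.646,-0.623,0.031],"dr":[0,0,41],"gripper":1},
    {"offset":[0.646,-0.623,0.031],"dr":[0,0,41],"gripper":1},
    {"offset":[0.646,-0.623,0.031],"dr":[0,0,41],"gripper":1},
    {"offset":[0.646,-0.623,0.031],"dr":[0,0,41],"gripper":1},
    {"offset":[0.646,-0.623,0.031],"dr":[0,0,41],"gripper":1},
    {"offset":[0.646,-0.623,0.031],"dr":[0,0,41],"gripper":1},
    {"offset":[0.646,-0.623,0.031],"dr":[0,0,41],"gripper":1},
    {"offset":[0.646,-0.623,0.031],"dr":[0,0,41],"gripper":1},
  ],
)

```text
time_s: 1.1
ee_pos: [454.1, -119.4, 214.1]
tcp_rot: [3.141, -0.0, -0.263]
wrist_force: [0.5, -0.5, -0.3]
grip_width: 0.999
grip_force: 0.0
```

```bash
python3 to.py 592,259.5,200,-15
```

```text
t 1.1 p [ 454.1 -119.4  214.1] rpy [180.   -0.  -15.1] F [ 0.5 -0.5 -0.3] w 84.9 0.0
592,259.5,200,-15 off m [ 0.0346 -0.4017  0.014 ] dr [ 0.  -0.  -0.1]
```

Call:
servo_tool(
  commands=[
    {"offset":[0.0346,-0.395,0.014],"dr":[0,0,0],"gripper":1},
    {"offset":[0.0346,-0.395,0.014],"dr":[0,0,0],"gripper":1},
    {"offset":[0.0346,-0.395,0.014],"dr":[0,0,0],"gripper":1},
    {"offset":[0.0346,-0.395,0.014],"dr":[0,0,0],"gripper":1},
    {"offset":[0.0346,-0.395,0.014],"dr":[0,0,0],"gripper":1},
    {"offset":[0.0346,-0.395,0.014],"dr":[0,0,0],"gripper":1},
    {"offset":[0.0346,-0.395,0.014],"dr":[0,0,0],"gripper":1},
    {"offset":[0.0346,-0.395,0.014],"dr":[0,0,0],"gripper":1},
  ],
)

```text
time_s: 2.1
ee_pos: [589.3, 252.9, 199.5]
tcp_rot: [3.141, 0.002, -0.259]
wrist_force: [-0.1, -0.5, 0.0]
grip_width: 1.001
grip_force: 0.0
```

```bash
python3 to.py 592,259.5,97,-15
```

```text
t 2.1 p [589.3 252.9 199.5] rpy [ 1.80e+02  1.00e-01 -1.49e+01] F [-0.1 -0.5  0. ] w 85.1 0.0
592,259.5,97,-15 off m [ 0.0011 -0.0071  0.1025] dr [0.  0.1 0.1]
```

Call:
servo_tool(
  commands=[
    {"offset":[0.001,-0.007,0.03],"dr":[0,0,0],"gripper":1},
    {"offset":[0.001,-0.007,0.06],"dr":[0,0,0],"gripper":1},
    {"offset":[0.001,-0.007,0.085],"dr":[0,0,0],"gripper":1},
    {"offset":[0.001,-0.007,0.097],"dr":[0,0,0],"gripper":1},
    {"offset":[0.001,-0.007,0.101],"dr":[0,0,0],"gripper":1},
    {"offset":[0.001,-0.007,0.101],"dr":[0,0,0],"gripper":1},
  ],
)

```text
time_s: 2.85
ee_pos: [593.5, 257.1, 100.1]
tcp_rot: [-3.141, -0.001, -0.264]
wrist_force: [0.5, 0.1, 0.1]
grip_width: 1.003
grip_force: 0.0
```

```bash
python3 to.py 592,259.5,97.5,-15
python3 - <<'E'
from h import *
a=eyes.capture("side")[230:350,120:260];b=eyes.capture("top")[180:300,100:240]
im=np.hstack([cv2.resize(v,(400,343),interpolation=2) for v in(a,b)])
cv2.imwrite("pics/c.png",np.clip(im[:,:,::-1]*1.7,0,255).astype(np.uint8))
E
```

```text
t 2.85 p [593.5 257.1 100.1] rpy [-1.80e+02 -1.00e-01 -1.51e+01] F [0.5 0.1 0.1] w 85.2 0.0
592,259.5,97.5,-15 off m [-0.002  -0.0019  0.0026] dr [-0.  -0.1 -0.1]
```

View pics/c.png

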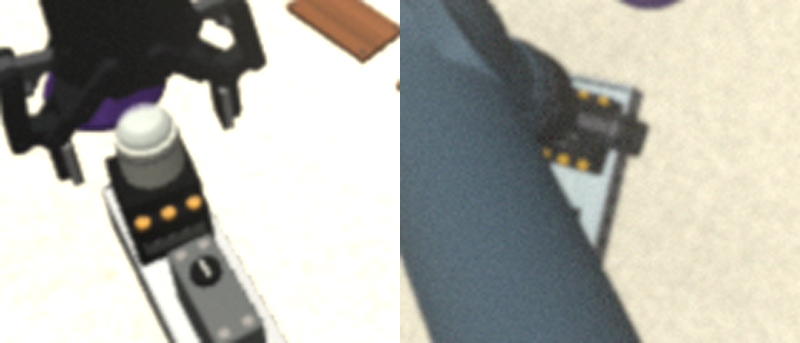

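The fingers straddle the lamp evenly, with the tips near the base of the lamp and clear of the contactor. I'll close now.

Call:
servo_tool(
  commands=[
    {"offset":[-0.002,-0.002,0.002],"dr":[0,0,0],"gripper":0.1},
    {"offset":[-0.002,-0.002,0.002],"dr":[0,0,0],"gripper":0.1},
    {"offset":[-0.002,-0.002,0.002],"dr":[0,0,0],"gripper":0.0},
    {"offset":[-0.002,-0.002,0.002],"dr":[0,0,0],"gripper":-0.2},
    {"offset":[-0.002,-0.002,0.002],"dr":[0,0,0],"gripper":-0.5},
    {"offset":[-0.002,-0.002,0.002],"dr":[0,0,0],"gripper":-1},
    {"offset":[-0.002,-0.002,0.002],"dr":[0,0,0],"gripper":-1},
    {"offset":[-0.002,-0.002,0.002],"dr":[0,0,0],"gripper":-1},
  ],
)

```text
time_s: 3.95
ee_pos: [591.8, 260.4, 97.7]
tcp_rot: [-3.141, -0.001, -0.263]
wrist_force: [-1.0, 0.6, 1.6]
grip_width: 0.43
grip_force: 59.9
```

```bash
python3 to.py 592,259.5,97.5,-15
```

```text
t 3.95 p [591.8 260.4  97.7] rpy [-180.    -0.   -15.1] F [-1.   0.6  1.6] w 36.5 59.91611301898956
592,259.5,97.5,-15 off m [0.0004 0.0008 0.0002] dr [-0.  -0.  -0.1]
```

Call:
servo_tool(
  commands=[
    {"offset":[0,0,-0.008],"dr":[0,0,0],"gripper":-1},
    {"offset":[0,0,-0.025],"dr":[0,0,0],"gripper":-1},
    {"offset":[0,0,-0.045],"dr":[0,0,0],"gripper":-1},
    {"offset":[0,0,-0.065],"dr":[0,0,0],"gripper":-1},
    {"offset":[0,0,-0.08],"dr":[0,0,0],"gripper":-1},
    {"offset":[-0.01,0.02,-0.08],"dr":[0,0,0],"gripper":-1},
    {"offset":[-0.02,0.055,-0.08],"dr":[0,0,0],"gripper":-1},
    {"offset":[-0.03,0.1,-0.08],"dr":[0,0,0],"gripper":-1},
  ],
)

```text
time_s: 4.95
ee_pos: [536.1, 171.9, 178.2]
tcp_rot: [-3.14, -0.001, -0.26]
wrist_force: [0.1, -1.5, 0.3]
grip_width: 0.425
grip_force: 60.1
```

```bash
python3 to.py 443.1,13,120,-15
```

```text
t 4.95 p [536.1 171.9 178.2] rpy [-179.9   -0.   -14.9] F [ 0.1 -1.5  0.3] w 36.1 60.05848288536072
443.1,13,120,-15 off m [-0.049   0.1776  0.0579] dr [-0.1 -0.   0.1]
```

Call:
servo_tool(
  commands=[
    {"offset":[-0.014,0.05,0.01],"dr":[0,0,0],"gripper":-1},
    {"offset":[-0.028,0.1,0.02],"dr":[0,0,0],"gripper":-1},
    {"offset":[-0.04,0.145,0.035],"dr":[0,0,0],"gripper":-1},
    {"offset":[-0.047,0.17,0.05],"dr":[0,0,0],"gripper":-1},
    {"offset":[-0.049,0.178,0.058],"dr":[0,0,0],"gripper":-1},
    {"offset":[-0.049,0.178,0.078],"dr":[0,0,0],"gripper":-1},
    {"offset":[-0.049,0.178,0.098],"dr":[0,0,0],"gripper":-1},
    {"offset":[-0.049,0.178,0.118],"dr":[0,0,0],"gripper":-1},
  ],
)

```text
time_s: 5.95
ee_pos: [444.8, 13.8, 59.6]
tcp_rot: [-3.14, -0.002, -0.261]
wrist_force: [0.2, -0.3, -1.1]
grip_width: 0.426
grip_force: 60.1
```

Call:
servo_tool(
  commands=[
    {"offset":[0,0,0.015],"dr":[0,0,0],"gripper":-1},
    {"offset":[0,0,0.025],"dr":[0,0,0],"gripper":-1},
    {"offset":[0,0,0.03],"dr":[0,0,0],"gripper":-1},
    {"offset":[0,0,0.03],"dr":[0,0,0],"gripper":-1},
  ],
)

```text
time_s: 6.45
ee_pos: [443.1, 12.3, 29.3]
tcp_rot: [-3.142, 0.0, -0.263]
wrist_force: [0.5, 0.2, -0.6]
grip_width: 0.427
grip_force: 60.1
```

```bash
python3 to.py 443.1,13,9.7,-15;  python3 - <<'E'
from h import *
a=eyes.capture("side")[235:335,265:405];b=eyes.capture("top")[240:340,200:340]
im=np.hstack([cv2.resize(v,(400,286),interpolation=2) for v in(a,b)])
cv2.imwrite("pics/d.png",np.clip(im[:,:,::-1]*1.7,0,255).astype(np.uint8))
E
```

```text
t 6.45 p [443.1  12.3  29.3] rpy [-180.    0.  -15.] F [ 0.5  0.2 -0.6] w 36.3 60.05510687828064
443.1,13,9.7,-15 off m [-0.0002 -0.0006  0.0196] dr [-0.  0. -0.]
```

View pics/d.png

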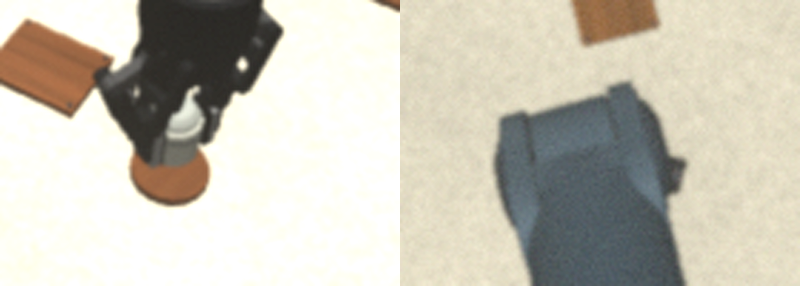

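The lamp is held upright over the round plate, its base about 20 mm above it. I'll lower it gently.

Call:
servo_tool(
  commands=[
    {"offset":[0,0,0.008],"dr":[0,0,0],"gripper":-1},
    {"offset":[0,0,0.013],"dr":[0,0,0],"gripper":-1},
    {"offset":[0,0,0.016],"dr":[0,0,0],"gripper":-1},
    {"offset":[0,0,0.018],"dr":[0,0,0],"gripper":-1},
    {"offset":[0,0,0.019],"dr":[0,0,0],"gripper":-1},
    {"offset":[0,0,0.0193],"dr":[0,0,0],"gripper":-1},
    {"offset":[0,0,0.0193],"dr":[0,0,0],"gripper":-1},
  ],
)

```text
time_s: 7.42
ee_pos: [443.1, 12.2, 10.1]
tcp_rot: [-3.142, -0.0, -0.263]
wrist_force: [0.4, 0.2, -0.6]
grip_width: 0.427
grip_force: 60.1
```

```bash
python3 to.py 443.1,13,9.7,-15
```

```text
t 7.42 p [443.1  12.2  10.1] rpy [-180.    -0.   -15.1] F [ 0.4  0.2 -0.6] w 36.3 60.05639433860779
443.1,13,9.7,-15 off m [-0.0002 -0.0007  0.0004] dr [-0.  -0.  -0.1]
```

Call:
servo_tool(
  commands=[
    {"offset":[0,-0.0005,0.0005],"dr":[0,0,0],"gripper":-1},
    {"offset":[0,-0.0005,0.001],"dr":[0,0,0],"gripper":-1},
    {"offset":[0,-0.0005,0.001],"dr":[0,0,0],"gripper":-1},
  ],
)

```text
time_s: 7.8
ee_pos: [443.3, 12.7, 9.5]
tcp_rot: [3.141, -0.0, -0.263]
wrist_force: [-0.9, 0.2, 5.2]
grip_width: 0.425
grip_force: 60.4
```

Contact shows as +5 N on the wrist. I'll release gently, then rise.

Call:
servo_tool(
  commands=[
    {"offset":[0,0,0],"dr":[0,0,0],"gripper":0.0},
    {"offset":[0,0,0],"dr":[0,0,0],"gripper":0.2},
    {"offset":[0,0,0],"dr":[0,0,0],"gripper":0.6},
    {"offset":[0,0,0],"dr":[0,0,0],"gripper":1},
    {"offset":[0,0,0],"dr":[0,0,0],"gripper":1},
    {"offset":[0,0,-0.03],"dr":[0,0,0],"gripper":1},
    {"offset":[0,0,-0.08],"dr":[0,0,0],"gripper":1},
    {"offset":[0,0,-0.14],"dr":[0,0,0],"gripper":1},
  ],
)

```text
time_s: 8.8
ee_pos: [441.8, 12.7, 149.5]
tcp_rot: [3.141, 0.003, -0.263]
wrist_force: [0.7, -0.5, -0.3]
grip_width: 1.0
grip_force: 0.0
```

```bash
python3 to.py 593.2,260.5,150,-15
```

```text
t 8.8 p [441.8  12.7 149.5] rpy [180.    0.2 -15. ] F [ 0.7 -0.5 -0.3] w 85.0 0.0
593.2,260.5,150,-15 off m [ 0.0819 -0.2786 -0.0009] dr [ 0.   0.2 -0. ]
```

Call:
servo_tool(
  commands=[
    {"offset":[0.082,-0.279,0],"dr":[0,0,0],"gripper":1},
    {"offset":[0.082,-0.279,0],"dr":[0,0,0],"gripper":1},
    {"offset":[0.082,-0.279,0],"dr":[0,0,0],"gripper":1},
    {"offset":[0.082,-0.279,0],"dr":[0,0,0],"gripper":1},
    {"offset":[0.082,-0.279,0],"dr":[0,0,0],"gripper":1},
    {"offset":[0.082,-0.279,0],"dr":[0,0,0],"gripper":1},
    {"offset":[0.082,-0.279,0.01],"dr":[0,0,0],"gripper":1},
  ],
)

```text
time_s: 9.68
ee_pos: [595.0, 260.2, 138.9]
tcp_rot: [3.141, -0.001, -0.263]
wrist_force: [-0.6, -0.2, -0.8]
grip_width: 1.0
grip_force: 0.0
```

```bash
python3 to.py 593.2,260.5,54,-15
```

```text
t 9.68 p [595.  260.2 138.9] rpy [180.   -0.  -15.1] F [-0.6 -0.2 -0.8] w 85.0 0.0
593.2,260.5,54,-15 off m [-0.0019  0.0002  0.0849] dr [ 0.  -0.  -0.1]
```

Call:
servo_tool(
  commands=[
    {"offset":[-0.002,0,0.02],"dr":[0,0,0],"gripper":1},
    {"offset":[-0.002,0,0.045],"dr":[0,0,0],"gripper":1},
    {"offset":[-0.002,0,0.065],"dr":[0,0,0],"gripper":1},
    {"offset":[-0.002,0,0.079],"dr":[0,0,0],"gripper":1},
    {"offset":[-0.002,0,0.085],"dr":[0,0,0],"gripper":1},
    {"offset":[-0.002,0,0.085],"dr":[0,0,0],"gripper":0.5},
    {"offset":[-0.002,0,0.085],"dr":[0,0,0],"gripper":0.3},
    {"offset":[-0.002,0,0.085],"dr":[0,0,0],"gripper":0.1},
  ],
)

```text
time_s: 10.68
ee_pos: [593.7, 261.8, 55.2]
tcp_rot: [-3.14, -0.002, -0.263]
wrist_force: [-0.2, 0.5, 1.7]
grip_width: 0.559
grip_force: 36.3
```

Call:
servo_tool(
  commands=[
    {"offset":[0,0,0],"dr":[0,0,0],"gripper":0},
    {"offset":[0,0,0],"dr":[0,0,0],"gripper":-0.2},
    {"offset":[0,0,0],"dr":[0,0,0],"gripper":-1},
    {"offset":[0,0,0],"dr":[0,0,0],"gripper":-1},
    {"offset":[0,0,0],"dr":[0,0,0],"gripper":-1},
  ],
)

```text
time_s: 11.3
ee_pos: [593.7, 261.8, 55.2]
tcp_rot: [-3.14, -0.002, -0.263]
wrist_force: [-0.4, 0.2, 6.9]
grip_width: 0.553
grip_force: 62.3
```

```bash
python3 to.py 575.1,7.7,54,15.6
```

```text
t 11.3 p [593.7 261.8  55.2] rpy [-1.799e+02 -1.000e-01 -1.510e+01] F [-0.4  0.2  6.9] w 47.0 62.34280586242676
575.1,7.7,54,15.6 off m [0.048  0.2503 0.001 ] dr [ -0.   -0.1 -30.7]
```

Call:
servo_tool(
  commands=[
    {"offset":[0,0,-0.005],"dr":[0,0,0],"gripper":-1},
    {"offset":[0,0,-0.017],"dr":[0,0,0],"gripper":-1},
    {"offset":[0,0,-0.035],"dr":[0,0,0],"gripper":-1},
    {"offset":[0,0,-0.055],"dr":[0,0,0],"gripper":-1},
    {"offset":[0,0,-0.07],"dr":[0,0,0],"gripper":-1},
    {"offset":[0.003,0.02,-0.075],"dr":[0,0,0],"gripper":-1},
    {"offset":[0.01,0.05,-0.075],"dr":[0,0,0],"gripper":-1},
    {"offset":[0.018,0.09,-0.075],"dr":[0,0,0],"gripper":-1},
  ],
)

```text
time_s: 12.3
ee_pos: [586.1, 168.1, 128.9]
tcp_rot: [3.141, 0.0, -0.262]
wrist_force: [0.1, -1.0, -3.2]
grip_width: 0.556
grip_force: 62.1
```

```bash
python3 to.py 575.1,7.7,120,15.6
```

```text
t 12.3 p [586.1 168.1 128.9] rpy [180.   0. -15.] F [ 0.1 -1.  -3.2] w 47.2 62.145928144454956
575.1,7.7,120,15.6 off m [0.0309 0.1578 0.009 ] dr [  0.    0.  -30.6]
```

Call:
servo_tool(
  commands=[
    {"offset":[0.01,0.045,0],"dr":[0,0,-6],"gripper":-1},
    {"offset":[0.018,0.09,0],"dr":[0,0,-14],"gripper":-1},
    {"offset":[0.026,0.13,0.004],"dr":[0,0,-22],"gripper":-1},
    {"offset":[0.03,0.152,0.009],"dr":[0,0,-28],"gripper":-1},
    {"offset":[0.031,0.158,0.015],"dr":[0,0,-30.6],"gripper":-1},
    {"offset":[0.031,0.158,0.03],"dr":[0,0,-30.6],"gripper":-1},
    {"offset":[0.031,0.158,0.05],"dr":[0,0,-30.6],"gripper":-1},
    {"offset":[0.031,0.158,0.065],"dr":[0,0,-30.6],"gripper":-1},
  ],
)

```text
time_s: 13.3
ee_pos: [574.4, 9.7, 61.9]
tcp_rot: [-3.141, 0.002, 0.272]
wrist_force: [0.3, 0.2, -2.4]
grip_width: 0.555
grip_force: 62.1
```

Call:
servo_tool(
  commands=[
    {"offset":[0,0,0.015],"dr":[0,0,0],"gripper":-1},
    {"offset":[0,0,0.022],"dr":[0,0,0],"gripper":-1},
    {"offset":[0,0,0.022],"dr":[0,0,0],"gripper":-1},
  ],
)

```text
time_s: 13.68
ee_pos: [575.3, 9.4, 41.3]
tcp_rot: [-3.141, 0.001, 0.272]
wrist_force: [0.0, -0.0, -2.0]
grip_width: 0.557
grip_force: 62.1
```

```bash
python3 to.py 575.1,7.7,17.2,15.6;  python3 - <<'E'
from h import *
a=eyes.capture("side")[180:320,200:396];b=eyes.capture("top")[170:310,200:396]
im=np.hstack([cv2.resize(v,(400,286),interpolation=2) for v in(a,b)])
cv2.imwrite("pics/e.png",np.clip(im[:,:,::-1]*1.7,0,255).astype(np.uint8))
E
```

```text
t 13.68 p [575.3   9.4  41.3] rpy [-1.80e+02  1.00e-01  1.56e+01] F [ 0. -0. -2.] w 47.3 62.086380422115326
575.1,7.7,17.2,15.6 off m [-0.0006  0.0016  0.0241] dr [-0.   0.1 -0. ]
```

View pics/e.png

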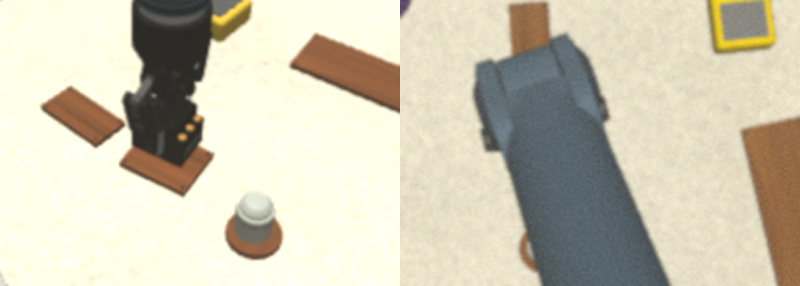

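The contactor hangs squarely over the broad plate, and the lamp stands on the round plate. I'll lower it.

Call:
servo_tool(
  commands=[
    {"offset":[-0.0005,0.0015,0.01],"dr":[0,0,0],"gripper":-1},
    {"offset":[-0.0005,0.0015,0.017],"dr":[0,0,0],"gripper":-1},
    {"offset":[-0.0005,0.0015,0.021],"dr":[0,0,0],"gripper":-1},
    {"offset":[-0.0005,0.0015,0.023],"dr":[0,0,0],"gripper":-1},
    {"offset":[-0.0005,0.0015,0.0237],"dr":[0,0,0],"gripper":-1},
    {"offset":[-0.0005,0.0015,0.0237],"dr":[0,0,0],"gripper":-1},
  ],
)

```text
time_s: 14.52
ee_pos: [575.8, 7.6, 18.4]
tcp_rot: [3.142, -0.0, 0.271]
wrist_force: [-0.1, -0.8, -1.9]
grip_width: 0.553
grip_force: 62.1
```

```bash
python3 to.py 575.1,7.7,17.2,15.6
```

```text
t 14.53 p [575.8   7.6  18.4] rpy [180.   -0.   15.5] F [-0.1 -0.8 -1.9] w 47.0 62.09403544664383
575.1,7.7,17.2,15.6 off m [-0.0007 -0.0003  0.0012] dr [ 0.  -0.  -0.1]
```

Call:
servo_tool(
  commands=[
    {"offset":[-0.0005,0,0.0007],"dr":[0,0,0],"gripper":-1},
    {"offset":[-0.0005,0,0.0014],"dr":[0,0,0],"gripper":-1},
    {"offset":[-0.0005,0,0.0016],"dr":[0,0,0],"gripper":-1},
    {"offset":[-0.0005,0,0.0016],"dr":[0,0,0],"gripper":-1},
  ],
)

```text
time_s: 15.02
ee_pos: [575.2, 7.4, 17.2]
tcp_rot: [3.141, 0.0, 0.271]
wrist_force: [-2.2, -0.2, 2.9]
grip_width: 0.557
grip_force: 62.5
```

Call:
servo_tool(
  commands=[
    {"offset":[0,0,0],"dr":[0,0,0],"gripper":0.2},
    {"offset":[0,0,0],"dr":[0,0,0],"gripper":0.4},
    {"offset":[0,0,0],"dr":[0,0,0],"gripper":0.8},
    {"offset":[0,0,0],"dr":[0,0,0],"gripper":1},
    {"offset":[0,0,0],"dr":[0,0,0],"gripper":1},
    {"offset":[0,0,-0.03],"dr":[0,0,0],"gripper":1},
    {"offset":[0,0,-0.08],"dr":[0,0,0],"gripper":1},
    {"offset":[0,0,-0.14],"dr":[0,0,0],"gripper":1},
  ],
)

```text
time_s: 16.02
ee_pos: [573.9, 7.3, 156.9]
tcp_rot: [-3.141, 0.003, 0.271]
wrist_force: [1.0, -1.3, -0.1]
grip_width: 1.001
grip_force: 0.0
```

```bash
python3 to.py 497.3,280,155,-9;  python3 - <<'E'
from h import *
a=eyes.capture("side")[260:385,145:270];b=eyes.capture("top")[205:305,115:215]
cv2.imwrite("pics/sx.png",eyes.capture("side")[:,:,::-1])
im=np.hstack([cv2.resize(v,(400,400),interpolation=2) for v in(a,b)])
cv2.imwrite("pics/f.png",np.clip(im[:,:,::-1]*1.7,0,255).astype(np.uint8))
E
```

```text
t 16.02 p [573.9   7.3 156.9] rpy [-179.9    0.2   15.6] F [ 1.  -1.3 -0.1] w 85.1 0.0
497.3,280,155,-9 off m [-0.0007 -0.2833  0.0022] dr [-0.   0.2 24.6]
```

View pics/f.png

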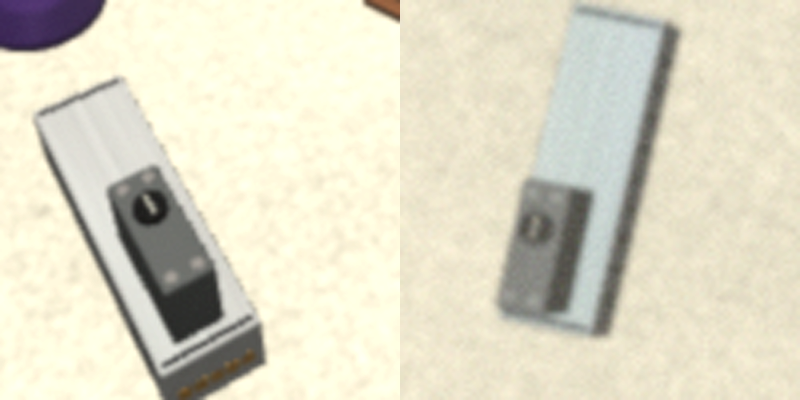

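The pile is undisturbed and only the timer is left on the power supply. In the side half the PSU top corners are at (35,118), (122,77), (262,322), (157,373). In the top half they are at (175,5), (264,22), (197,333), (98,315).

Run:
```python
from h import *
A=lambda p:(np.array(p)+.5)/4-.5+[115,205]
B=lambda p:(np.array(p)+.5)/3.2-.5+[145,260]
def rect(n,p,z):
    w=ray(n,p,z)[:,:2];(x,y),s,t=cv2.minAreaRect(w.astype(np.float32))
    if s[0]<s[1]:t+=90
    print(n,"mean",w.mean(0).round(1),np.round(s,0),"yaw",round((t+90)%180-90,1))
rect("top",A([(175,5),(264,22),(197,333),(98,315)]),46);rect("side",B([(35,118),(122,77),(262,322),(157,373)]),46)
rect("top",A([(125,178),(172,186),(147,312),(100,302)]),96);rect("side",B([(107,187),(157,165),(217,260),(163,290)]),96)
```

```text
top mean [544.8 268.1] [ 58. 184.] yaw -9.7
side mean [543.1 269. ] [ 56. 186.] yaw -10.9
top mean [498.9 279.1] [27. 70.] yaw -8.6
side mean [498.5 278.6] [29. 68.] yaw -9.3
```

Call:
servo_tool(
  commands=[
    {"offset":[0,-0.283,0],"dr":[0,0,24.5],"gripper":1},
    {"offset":[0,-0.283,0],"dr":[0,0,24.5],"gripper":1},
    {"offset":[0,-0.283,0],"dr":[0,0,24.5],"gripper":1},
    {"offset":[0,-0.283,0],"dr":[0,0,24.5],"gripper":1},
    {"offset":[0,-0.283,0],"dr":[0,0,24.5],"gripper":1},
    {"offset":[0,-0.283,0],"dr":[0,0,24.5],"gripper":1},
    {"offset":[0,-0.283,0],"dr":[0,0,24.5],"gripper":1},
  ],
)

```text
time_s: 17.05
ee_pos: [498.9, 278.7, 155.3]
tcp_rot: [3.139, 0.002, -0.156]
wrist_force: [0.3, -1.3, -0.5]
grip_width: 0.995
grip_force: 0.0
```

```bash
python3 to.py 497.3,280,55,-9
```

```text
t 17.05 p [498.9 278.7 155.3] rpy [ 1.799e+02  1.000e-01 -9.000e+00] F [ 0.3 -1.3 -0.5] w 84.6 0.0
497.3,280,55,-9 off m [-0.0016 -0.0012  0.1003] dr [0.1 0.1 0. ]
```

Call:
servo_tool(
  commands=[
    {"offset":[-0.001,-0.001,0.03],"dr":[0,0,0],"gripper":1},
    {"offset":[-0.001,-0.001,0.055],"dr":[0,0,0],"gripper":1},
    {"offset":[-0.001,-0.001,0.08],"dr":[0,0,0],"gripper":1},
    {"offset":[-0.001,-0.001,0.094],"dr":[0,0,0],"gripper":1},
    {"offset":[-0.001,-0.001,0.099],"dr":[0,0,0],"gripper":1},
    {"offset":[-0.001,-0.001,0.1],"dr":[0,0,0],"gripper":0.4},
    {"offset":[-0.001,-0.001,0.1],"dr":[0,0,0],"gripper":0},
    {"offset":[-0.001,-0.001,0.1],"dr":[0,0,0],"gripper":-0.2},
  ],
)

```text
time_s: 18.05
ee_pos: [499.1, 281.7, 57.6]
tcp_rot: [-3.141, -0.001, -0.156]
wrist_force: [0.4, 0.3, -0.1]
grip_width: 0.402
grip_force: 0.0
```

Call:
servo_tool(
  commands=[
    {"offset":[0,0,0],"dr":[0,0,0],"gripper":-0.3},
    {"offset":[0,0,0],"dr":[0,0,0],"gripper":-0.5},
    {"offset":[0,0,0],"dr":[0,0,0],"gripper":-1},
    {"offset":[0,0,0],"dr":[0,0,0],"gripper":-1},
    {"offset":[0,0,0],"dr":[0,0,0],"gripper":-1},
  ],
)

```text
time_s: 18.68
ee_pos: [499.0, 281.6, 57.3]
tcp_rot: [-3.141, -0.001, -0.156]
wrist_force: [-0.4, -0.3, 4.6]
grip_width: 0.323
grip_force: 59.3
```

```bash
python3 to.py 690.1,32.6,55,5
```

```text
t 18.68 p [499.  281.6  57.3] rpy [-1.8e+02 -1.0e-01 -9.0e+00] F [-0.4 -0.3  4.6] w 27.4 59.25676167011261
690.1,32.6,55,5 off m [0.2275 0.2162 0.0024] dr [ -0.   -0.1 -14. ]
```

Call:
servo_tool(
  commands=[
    {"offset":[0,0,-0.005],"dr":[0,0,0],"gripper":-1},
    {"offset":[0,0,-0.02],"dr":[0,0,0],"gripper":-1},
    {"offset":[0,0,-0.04],"dr":[0,0,0],"gripper":-1},
    {"offset":[0,0,-0.06],"dr":[0,0,0],"gripper":-1},
    {"offset":[0.01,0.01,-0.075],"dr":[0,0,0],"gripper":-1},
    {"offset":[0.035,0.033,-0.08],"dr":[0,0,-3],"gripper":-1},
    {"offset":[0.07,0.067,-0.08],"dr":[0,0,-7],"gripper":-1},
    {"offset":[0.105,0.1,-0.08],"dr":[0,0,-11],"gripper":-1},
  ],
)

```text
time_s: 19.68
ee_pos: [588.2, 163.7, 137.8]
tcp_rot: [3.141, -0.001, 0.038]
wrist_force: [1.3, 0.6, -1.5]
grip_width: 0.322
grip_force: 58.9
```

```bash
python3 to.py 690.1,32.6,110,5
```

```text
t 19.68 p [588.2 163.7 137.8] rpy [ 1.8e+02 -1.0e-01  2.2e+00] F [ 1.3  0.6 -1.5] w 27.4 58.93189251422882
690.1,32.6,110,5 off m [0.0968 0.1348 0.0281] dr [ 0.  -0.1 -2.8]
```

Call:
servo_tool(
  commands=[
    {"offset":[0.033,0.045,0],"dr":[0,0,-2],"gripper":-1},
    {"offset":[0.06,0.083,0.003],"dr":[0,0,-2.8],"gripper":-1},
    {"offset":[0.082,0.115,0.008],"dr":[0,0,-2.8],"gripper":-1},
    {"offset":[0.094,0.131,0.018],"dr":[0,0,-2.8],"gripper":-1},
    {"offset":[0.097,0.135,0.033],"dr":[0,0,-2.8],"gripper":-1},
    {"offset":[0.097,0.135,0.053],"dr":[0,0,-2.8],"gripper":-1},
    {"offset":[0.097,0.135,0.075],"dr":[0,0,-2.8],"gripper":-1},
    {"offset":[0.097,0.135,0.09],"dr":[0,0,-2.8],"gripper":-1},
  ],
)

```text
time_s: 20.68
ee_pos: [686.3, 36.5, 44.1]
tcp_rot: [-3.141, 0.003, 0.087]
wrist_force: [0.1, 1.0, -1.3]
grip_width: 0.319
grip_force: 59.0
```

Call:
servo_tool(
  commands=[
    {"offset":[0,0,0.006],"dr":[0,0,0],"gripper":-1},
    {"offset":[0,0,0.008],"dr":[0,0,0],"gripper":-1},
    {"offset":[0,0,0.008],"dr":[0,0,0],"gripper":-1},
  ],
)

```text
time_s: 21.05
ee_pos: [689.0, 34.7, 39.4]
tcp_rot: [3.142, -0.001, 0.085]
wrist_force: [0.1, -0.5, -0.8]
grip_width: 0.321
grip_force: 59.0
```

```bash
python3 to.py 690.1,32.6,19.3,5
```

```text
t 21.05 p [689.   34.7  39.4] rpy [ 1.8e+02 -1.0e-01  4.8e+00] F [ 0.1 -0.5 -0.8] w 27.3 58.96019518375397
690.1,32.6,19.3,5 off m [0.0009 0.0022 0.0201] dr [ 0.  -0.1 -0.2]
```

Call:
servo_tool(
  commands=[
    {"offset":[0.0005,0.0015,0.007],"dr":[0,0,0],"gripper":-1},
    {"offset":[0.0005,0.0015,0.013],"dr":[0,0,0],"gripper":-1},
    {"offset":[0.0005,0.0015,0.017],"dr":[0,0,0],"gripper":-1},
    {"offset":[0.0005,0.0015,0.019],"dr":[0,0,0],"gripper":-1},
    {"offset":[0.0005,0.0015,0.0195],"dr":[0,0,0],"gripper":-1},
    {"offset":[0.0005,0.0015,0.0195],"dr":[0,0,0],"gripper":-1},
  ],
)

```text
time_s: 21.8
ee_pos: [689.2, 33.3, 19.4]
tcp_rot: [-3.142, -0.0, 0.085]
wrist_force: [-0.6, 0.3, 1.5]
grip_width: 0.323
grip_force: 59.2
```

```bash
python3 to.py 690.1,32.6,19.3,5
```

```text
t 21.8 p [689.2  33.3  19.4] rpy [-180.    -0.     4.8] F [-0.6  0.3  1.5] w 27.4 59.1726279258728
690.1,32.6,19.3,5 off m [0.0008 0.0008 0.0001] dr [-0.  -0.  -0.2]
```

Call:
servo_tool(
  commands=[
    {"offset":[0.0005,0.0005,0.0003],"dr":[0,0,0],"gripper":-0.25},
    {"offset":[0.0005,0.0005,0.0003],"dr":[0,0,0],"gripper":0},
    {"offset":[0.0005,0.0005,0.0003],"dr":[0,0,0],"gripper":0.5},
    {"offset":[0.0005,0.0005,0.0003],"dr":[0,0,0],"gripper":1},
    {"offset":[0.0005,0.0005,0.0003],"dr":[0,0,0],"gripper":1},
    {"offset":[0,0,-0.03],"dr":[0,0,0],"gripper":1},
    {"offset":[0,0,-0.08],"dr":[0,0,0],"gripper":1},
    {"offset":[0,0,-0.14],"dr":[0,0,0],"gripper":1},
  ],
)

```text
time_s: 22.8
ee_pos: [687.8, 32.9, 159.0]
tcp_rot: [-3.141, 0.003, 0.085]
wrist_force: [1.6, 0.0, 0.7]
grip_width: 1.0
grip_force: 0.0
```

```bash
python3 to.py 544.2,268.5,150,-10.4
```

```text
t 22.8 p [687.8  32.9 159. ] rpy [-180.     0.2    4.9] F [1.6 0.  0.7] w 85.0 0.0
544.2,268.5,150,-10.4 off m [-0.1231 -0.2469  0.0095] dr [ 0.   0.2 15.3]
```

Call:
servo_tool(
  commands=[
    {"offset":[-0.123,-0.247,0.01],"dr":[0,0,15.3],"gripper":1},
    {"offset":[-0.123,-0.247,0.01],"dr":[0,0,15.3],"gripper":1},
    {"offset":[-0.123,-0.247,0.01],"dr":[0,0,15.3],"gripper":1},
    {"offset":[-0.123,-0.247,0.01],"dr":[0,0,15.3],"gripper":1},
    {"offset":[-0.123,-0.247,0.01],"dr":[0,0,15.3],"gripper":1},
    {"offset":[-0.123,-0.247,0.01],"dr":[0,0,15.3],"gripper":1},
    {"offset":[-0.123,-0.247,0.01],"dr":[0,0,15.3],"gripper":1},
  ],
)

```text
time_s: 23.68
ee_pos: [546.9, 266.9, 149.2]
tcp_rot: [3.14, -0.001, -0.185]
wrist_force: [-0.8, -0.1, 0.7]
grip_width: 1.004
grip_force: 0.0
```

```bash
python3 to.py 544.2,268.5,8,-10.4
```

```text
t 23.68 p [546.9 266.9 149.2] rpy [ 1.799e+02 -1.000e-01 -1.060e+01] F [-0.8 -0.1  0.7] w 85.3 0.0
544.2,268.5,8,-10.4 off m [-0.0031 -0.0013  0.1411] dr [ 0.1 -0.1 -0.2]
```

Call:
servo_tool(
  commands=[
    {"offset":[-0.003,-0.001,0.04],"dr":[0,0,0],"gripper":1},
    {"offset":[-0.003,-0.001,0.075],"dr":[0,0,0],"gripper":1},
    {"offset":[-0.003,-0.001,0.105],"dr":[0,0,0],"gripper":1},
    {"offset":[-0.003,-0.001,0.125],"dr":[0,0,0],"gripper":1},
    {"offset":[-0.003,-0.001,0.136],"dr":[0,0,0],"gripper":1},
    {"offset":[-0.003,-0.001,0.139],"dr":[0,0,0],"gripper":1},
    {"offset":[-0.003,-0.001,0.139],"dr":[0,0,0],"gripper":0.6},
    {"offset":[-0.003,-0.001,0.139],"dr":[0,0,0],"gripper":0.4},
  ],
)

```text
time_s: 24.68
ee_pos: [543.7, 271.1, 11.3]
tcp_rot: [-3.14, -0.002, -0.182]
wrist_force: [0.4, 0.3, 1.0]
grip_width: 0.7
grip_force: 0.0
```

Call:
servo_tool(
  commands=[
    {"offset":[0,0,0],"dr":[0,0,0],"gripper":0.3},
    {"offset":[0,0,0],"dr":[0,0,0],"gripper":0.1},
    {"offset":[0,0,0],"dr":[0,0,0],"gripper":-1},
    {"offset":[0,0,0],"dr":[0,0,0],"gripper":-1},
    {"offset":[0,0,0],"dr":[0,0,0],"gripper":-1},
  ],
)

```text
time_s: 25.3
ee_pos: [543.6, 270.4, 11.5]
tcp_rot: [3.142, -0.002, -0.183]
wrist_force: [-1.2, -1.9, 6.5]
grip_width: 0.645
grip_force: 65.6
```

```bash
python3 to.py 492.5,-278.7,100,12.8
```

```text
t 25.3 p [543.6 270.4  11.5] rpy [ 1.80e+02 -1.00e-01 -1.05e+01] F [-1.2 -1.9  6.5] w 54.8 65.64804553985596
492.5,-278.7,100,12.8 off m [ 0.0496  0.5492 -0.0883] dr [  0.   -0.1 -23.3]
```

Call:
servo_tool(
  commands=[
    {"offset":[0,0,-0.004],"dr":[0,0,0],"gripper":-1},
    {"offset":[0,0,-0.014],"dr":[0,0,0],"gripper":-1},
    {"offset":[0,0,-0.03],"dr":[0,0,0],"gripper":-1},
    {"offset":[0,0,-0.05],"dr":[0,0,0],"gripper":-1},
    {"offset":[0,0,-0.075],"dr":[0,0,0],"gripper":-1},
    {"offset":[0,0,-0.1],"dr":[0,0,0],"gripper":-1},
    {"offset":[0,0,-0.118],"dr":[0,0,0],"gripper":-1},
    {"offset":[0,0,-0.125],"dr":[0,0,0],"gripper":-1},
  ],
)

```text
time_s: 26.3
ee_pos: [543.7, 271.1, 137.4]
tcp_rot: [-3.14, -0.003, -0.182]
wrist_force: [0.2, 0.3, -5.1]
grip_width: 0.645
grip_force: 64.6
```

Call:
servo_tool(
  commands=[
    {"offset":[0,0.015,0],"dr":[0,0,0],"gripper":-1},
    {"offset":[0,0.045,0],"dr":[0,0,0],"gripper":-1},
    {"offset":[0,0.085,0],"dr":[0,0,0],"gripper":-1},
    {"offset":[0.005,0.13,0],"dr":[0,0,0],"gripper":-1},
    {"offset":[0.01,0.175,0],"dr":[0,0,0],"gripper":-1},
    {"offset":[0.015,0.22,0],"dr":[0,0,0],"gripper":-1},
    {"offset":[0.02,0.265,0],"dr":[0,0,-2],"gripper":-1},
    {"offset":[0.025,0.31,0],"dr":[0,0,-6],"gripper":-1},
  ],
)

```text
time_s: 27.3
ee_pos: [508.9, -41.6, 133.9]
tcp_rot: [3.141, 0.003, -0.077]
wrist_force: [0.6, -0.4, -5.8]
grip_width: 0.646
grip_force: 64.9
```

```bash
python3 to.py 492.5,-278.7,100,12.8
```

```text
t 27.3 p [508.9 -41.6 133.9] rpy [180.    0.2  -4.4] F [ 0.6 -0.4 -5.8] w 54.9 64.88266110420227
492.5,-278.7,100,12.8 off m [0.0019 0.2377 0.034 ] dr [  0.    0.2 -17.2]
```

Call:
servo_tool(
  commands=[
    {"offset":[0,0.045,0],"dr":[0,0,-3],"gripper":-1},
    {"offset":[0,0.09,0],"dr":[0,0,-7],"gripper":-1},
    {"offset":[0.001,0.135,0.004],"dr":[0,0,-11],"gripper":-1},
    {"offset":[0.002,0.175,0.01],"dr":[0,0,-14],"gripper":-1},
    {"offset":[0.002,0.21,0.018],"dr":[0,0,-16.5],"gripper":-1},
    {"offset":[0.002,0.23,0.028],"dr":[0,0,-17.2],"gripper":-1},
    {"offset":[0.002,0.237,0.04],"dr":[0,0,-17.2],"gripper":-1},
    {"offset":[0.002,0.238,0.055],"dr":[0,0,-17.2],"gripper":-1},
  ],
)

```text
time_s: 28.3
ee_pos: [493.8, -276.3, 78.9]
tcp_rot: [-3.141, 0.001, 0.221]
wrist_force: [-0.3, 0.3, -5.5]
grip_width: 0.648
grip_force: 64.9
```

Call:
servo_tool(
  commands=[
    {"offset":[0,0,0.015],"dr":[0,0,0],"gripper":-1},
    {"offset":[0,0,0.03],"dr":[0,0,0],"gripper":-1},
    {"offset":[0,0,0.035],"dr":[0,0,0],"gripper":-1},
    {"offset":[0,0,0.035],"dr":[0,0,0],"gripper":-1},
  ],
)

```text
time_s: 28.8
ee_pos: [494.6, -275.8, 44.7]
tcp_rot: [-3.141, 0.001, 0.223]
wrist_force: [0.7, 0.3, -4.5]
grip_width: 0.647
grip_force: 64.8
```

```bash
python3 to.py 492.2,-278.9,19.5,12.8;  python3 - <<'E'
from h import *
a=eyes.capture("side")[160:300,210:480];b=eyes.capture("top")[150:340,230:440]
im=np.hstack([cv2.resize(a,(540,280),interpolation=2),cv2.resize(b,(309,280),interpolation=2)])[:, :800]
cv2.imwrite("pics/g.png",np.clip(im[:,:,::-1]*1.7,0,255).astype(np.uint8))
E
```

```text
t 28.8 p [ 494.6 -275.8   44.7] rpy [-180.     0.    12.8] F [ 0.7  0.3 -4.5] w 55.0 64.76131796836853
492.2,-278.9,19.5,12.8 off m [-0.003   0.0025  0.0252] dr [-0.  0. -0.]
```

View pics/g.png

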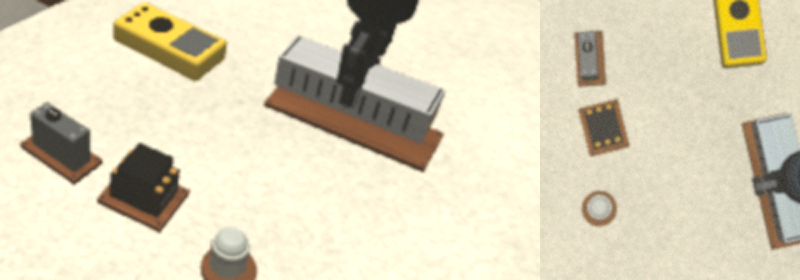

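The lamp, contactor and timer stand centred on their plates, and the PSU hovers squarely over the long one. I'll lower it.

Call:
servo_tool(
  commands=[
    {"offset":[-0.001,0.001,0.007],"dr":[0,0,0],"gripper":-1},
    {"offset":[-0.003,0.0025,0.014],"dr":[0,0,0],"gripper":-1},
    {"offset":[-0.003,0.0025,0.019],"dr":[0,0,0],"gripper":-1},
    {"offset":[-0.003,0.0025,0.022],"dr":[0,0,0],"gripper":-1},
    {"offset":[-0.003,0.0025,0.0235],"dr":[0,0,0],"gripper":-1},
    {"offset":[-0.003,0.0025,0.0235],"dr":[0,0,0],"gripper":-1},
  ],
)

```text
time_s: 29.65
ee_pos: [492.4, -279.4, 21.6]
tcp_rot: [-3.141, -0.0, 0.223]
wrist_force: [-0.7, -0.0, -4.9]
grip_width: 0.644
grip_force: 64.8
```

```bash
python3 to.py 492.2,-278.9,19.5,12.8
```

```text
t 29.65 p [ 492.4 -279.4   21.6] rpy [-180.    -0.    12.8] F [-0.7 -0.  -4.9] w 54.8 64.81307744979858
492.2,-278.9,19.5,12.8 off m [-0.0001 -0.0005  0.0021] dr [-0. -0. -0.]
```

Call:
servo_tool(
  commands=[
    {"offset":[0,-0.0005,0.0008],"dr":[0,0,0],"gripper":-1},
    {"offset":[0,-0.0005,0.0016],"dr":[0,0,0],"gripper":-1},
    {"offset":[0,-0.0005,0.0022],"dr":[0,0,0],"gripper":-1},
    {"offset":[0,-0.0005,0.0026],"dr":[0,0,0],"gripper":-1},
    {"offset":[0,-0.0005,0.0026],"dr":[0,0,0],"gripper":-1},
  ],
)

```text
time_s: 30.28
ee_pos: [492.2, -279.0, 19.6]
tcp_rot: [3.142, 0.0, 0.222]
wrist_force: [-1.8, 1.8, -0.2]
grip_width: 0.646
grip_force: 65.5
```

Call:
servo_tool(
  commands=[
    {"offset":[0,0,0.0004],"dr":[0,0,0],"gripper":-1},
    {"offset":[0,0,0.0004],"dr":[0,0,0],"gripper":0.4},
    {"offset":[0,0,0.0004],"dr":[0,0,0],"gripper":0.6},
    {"offset":[0,0,0.0004],"dr":[0,0,0],"gripper":1},
    {"offset":[0,0,0.0004],"dr":[0,0,0],"gripper":1},
    {"offset":[0,0,-0.03],"dr":[0,0,0],"gripper":1},
    {"offset":[0,0,-0.08],"dr":[0,0,0],"gripper":1},
    {"offset":[0,0,-0.14],"dr":[0,0,0],"gripper":1},
  ],
)

```text
time_s: 31.28
ee_pos: [491.1, -278.5, 159.3]
tcp_rot: [-3.14, 0.002, 0.223]
wrist_force: [0.0, -1.1, -0.6]
grip_width: 0.996
grip_force: 0.0
```

Call:
servo_tool(
  commands=[
    {"offset":[-0.05,0.2,-0.05],"dr":[0,0,0],"gripper":1},
    {"offset":[-0.05,0.2,-0.05],"dr":[0,0,0],"gripper":1},
    {"offset":[-0.05,0.2,-0.05],"dr":[0,0,0],"gripper":1},
    {"offset":[-0.05,0.2,-0.05],"dr":[0,0,0],"gripper":1},
    {"offset":[-0.05,0.2,-0.05],"dr":[0,0,0],"gripper":1},
  ],
)

```text
time_s: 31.9
ee_pos: [486.1, -488.3, 209.1]
tcp_rot: [3.14, 0.0, 0.217]
wrist_force: [-0.5, 0.1, -1.1]
grip_width: 0.997
grip_force: 0.0
```

Run:
```python
from h import *
S=eyes.capture("side")[:,:,::-1];T=eyes.capture("top")[:,:,::-1]
cv2.imwrite("pics/s9.png",S);cv2.imwrite("pics/t9.png",T)
f=lambda v:cv2.resize(v,None,fx=4,fy=4,interpolation=2)
a=f(T[160:310,235:305]);b=f(T[220:325,355:430])
im=np.zeros((600,800,3),np.uint8);im[:,:280]=a;im[:420,290:590]=b
im[0:236,600:800]=f(S[190:249,400:450]) if 0 else 0
cv2.imwrite("pics/h.png",np.clip(im*2.0,0,255).astype(np.uint8))
im=cv2.resize(S[170:310,215:440],None,fx=3.5,fy=3.5,interpolation=2)
cv2.imwrite("pics/i.png",np.clip(im*1.7,0,255).astype(np.uint8))
```

```text
(no output)
```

View pics/h.png

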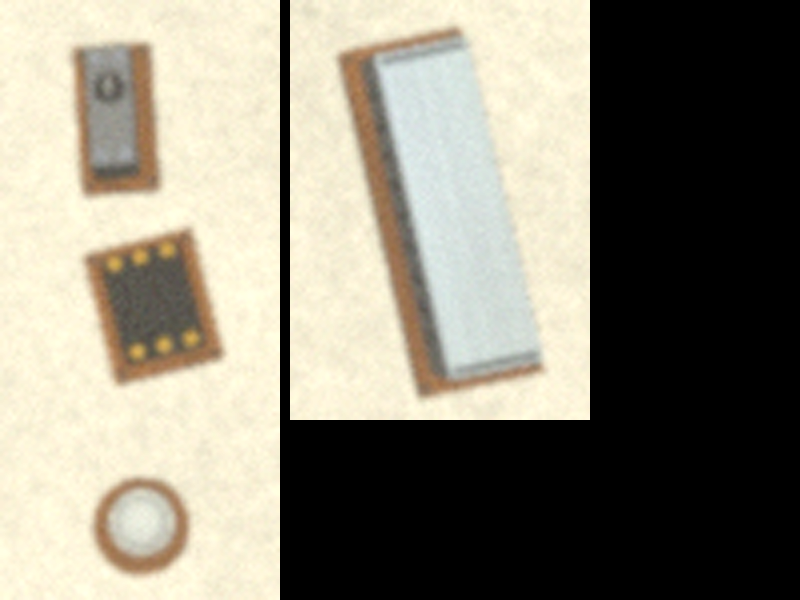

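View pics/i.png

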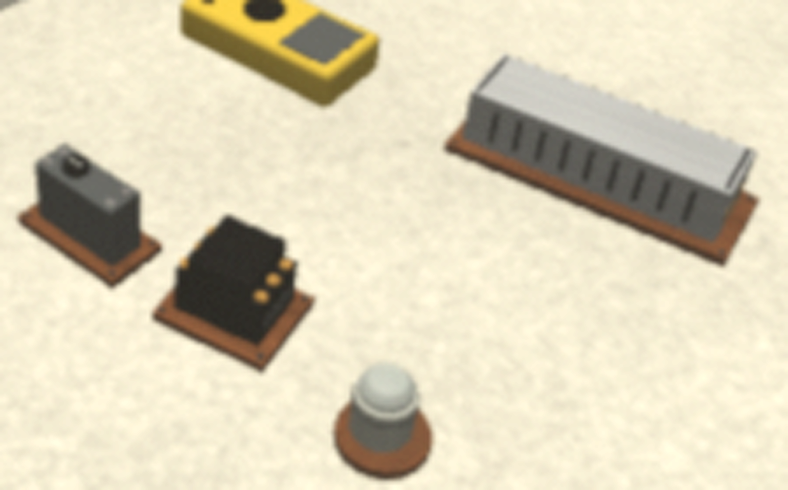

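Run:
```python
from h import *
A=lambda p,o=(235,160):(np.array(p)+.5)/4-.5+np.array(o)
def rect(l,n,p,z):
    w=ray(n,p,z)[:,:2];(x,y),s,t=cv2.minAreaRect(w.astype(np.float32))
    if s[0]<s[1]:t+=90
    print(l,n,w.mean(0).round(1),np.round(s,0),"yaw",round((t+90)%180-90,1))
S=lambda p:(np.array(p)+.5)/3.5-.5+[215,170]
rect("timer","top",A([(82,47),(131,46),(137,163),(90,165)]),58);rect("timer","side",S([(38,164),(66,145),(139,190),(110,211)]),58)
rect("nplate","side",S([(20,216),(161,245),(112,284)]),8)
rect("cont","top",A([(114,264),(141,257),(167,249),(137,352),(164,345),(191,338)]),44)
rect("mplate","top",A([(85,255),(189,230),(222,355),(118,382)]),8)
P=lambda p:A(np.array(p)-[290,0],(355,220))
rect("psu","top",P([(377,55),(463,34),(541,360),(446,380)]),54);rect("psu","side",S([(470,93),(508,57),(755,152),(728,192)]),54)
print("lamp",ray("top",A([(141,522)]),40)[:,:2],"side",ray("side",S([(387,400)]),40)[:,:2],"plate",ray("top",A([(141,526)]),8)[:,:2])
```

```text
timer top [688.7  33.9] [71. 29.] yaw 3.8
timer side [687.7  32. ] [67. 27.] yaw 5.8
nplate side [673.4  38.5] [91. 48.] yaw 6.5
cont top [575.4   7.7] [54. 32.] yaw 15.8
mplate top [575.9   7.8] [80. 65.] yaw 15.4
psu top [ 495.  -276.9] [190.  55.] yaw 12.4
psu side [ 492.4 -277.5] [187.  56.] yaw 12.1
lamp [[447.41863884  12.32716269]] side [[442.89491818  14.89468028]] plate [[444.09435713  13.16742586]]
```

All devices sit within about 2 mm and 1° of their plates, so I'll hand the job in.

```bash
python3 -c "
from rig import ticket
print(ticket.finish_job())"
```

```text
the job is handed in; nothing more can be done
None
```

The job is handed in: lamp, contactor, timer relay and power supply each stand upright on their own plate, within about 2 mm and 1° by the camera images except one top-view lamp reading about 3 mm off, and the multimeter and float switch were not touched.

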